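# Slide a bearer past the guide pillar into the press bed

## Task

Set the loose wooden bearer in the press bed for printing: push it with the fingertips, one end and then the other, so that it angles in behind the far guide pillar and ends lying in the empty far bay, between the two end stops and snug against the back rail along its whole length. Only push it: it slides flat on the bed all the way and is never lifted. Leave the bearer already set in the near bay, the printing block, the ink and the tools where they are.

Things in the scene. Friction and masses are not known exactly. Their poses are not given: they have to be found in the camera images.
- bed: Press bed, fixed: dark steel plate 8 mm thick. Origin: mid-length of the far bay, on the back rail's front face, at table height (plate top 8 mm above). x: away from the robot, square to the rail; y: along the rail, to the robot's left. Plate x -300 to +20, y -380 to +195 mm. Back rail: face at x 0, 14 thick, 18 high over the plate, y -187 to +187. Near bay: mirror image about x -140.
- far_pillar (a point): Top centre of the far guide pillar: round steel, 24 mm diameter, 50 mm high over the plate, at x -75, y +70 mm of the bed. 63 mm is free between it and the back rail; the bay's mouth between it and the right end stop (225 mm) is shorter than the bearer.
- near_pillar (a point): Top centre of the near guide pillar, same size, at x -205, y +70 mm of the bed.
- stop_left (a point): Front inner top corner of the far bay's left end stop: steel block 20 mm thick, 18 mm high over the plate, running from the back rail out to x -45 mm; its inner face is at y +167 mm of the bed.
- stop_right (a point): Front inner top corner of the far bay's right end stop, same size, inner face at y -167 mm of the bed (the bay is 334 mm long between the stops).
- bearer: The loose bearer to be set: plain light wood bar 320 mm long (its y), 32 mm wide (its x), 23 mm high, about 0.17 kg, evenly weighted. Origin: centre of its underside. It starts flat on the bed in front of the far bay and to the right (-y) of the pillars, roughly along the rail, with its y axis towards the robot's left. It slides freely on the plate when pushed.
- bearer_left (a point): Middle of the loose bearer's left end face (+y end of its own frame), 11.5 mm above its underside.
- bearer_right (a point): Middle of the loose bearer's right end face (-y end of its own frame), 11.5 mm above its underside.
- bearer_set: A like bearer, loose, 320 x 32 x 23 mm, already lying in the near bay. Origin: centre of its underside. Leave alone.
- block: Printing block, terracotta lino on plywood, 88 x 94 x 23 mm, loose on the left of the bed between the pillars. Origin: centre of its underside. Leave alone.
- ink_pot: Small ink pot with black lid, 60 mm diameter, 55 mm high, loose on the near right corner of the bed. Origin: centre of its underside. Leave alone.
- ink_jar: Ink jar with black lid, 80 mm diameter, 85 mm high, on the table beyond the bed. Origin: centre of its underside. Leave alone.
- brayer: Ink roller (brayer) with a red handle, 200 mm long, on the glass ink slab at the right of the table. Leave alone.
- ink_knife: Ink knife (spatula), 200 mm long, on the table at the near right. Leave alone.
- gouge: Lino gouge with a wooden handle, 120 mm long, on the table at the left. Leave alone.

How it is judged (in metres and radians):
On the way:
1. one end of the loose bearer has gone in behind the far pillar while its other end is still outside the bay (((y of bearer_left in the frame of bed above 0.085 m and x of bearer_left in the frame of bed above -0.06 m and x of bearer_right in the frame of bed below -0.062 m) or (y of bearer_right in the frame of bed above 0.085 m and x of bearer_right in the frame of bed above -0.06 m and x of bearer_left in the frame of bed below -0.062 m))), for 0.1 s.
At the end, for the whole second after the job is handed in: The loose bearer lies at rest, flat on the bed in the far bay between the end stops, with neither end more than 5 mm off the back rail (each end's middle less than 21 mm from the rail face); the set bearer and the block are where they were (within 10 mm) (x of each of bearer_left, bearer_right in the frame of bed above -0.021 m and y of bearer in the frame of bed between -0.012 and 0.012 m and height (world z) of each of bearer_left, bearer_right below 0.0245 m and linear speed of bearer below 0.01 m/s and distance of each of bearer_set, block from where it was at the start of the episode below 0.01 m); the robot touches nothing.
It fails at once if the loose bearer is lifted: an end rises more than 15 mm off the bed (height (world z) of any of bearer_left, bearer_right above 0.0345 m).
It fails at once if the bearer already set is shifted more than 10 mm (distance of bearer_set from where it was at the start of the episode above 0.01 m).
It fails at once if the printing block is shifted more than 10 mm (distance of block from where it was at the start of the episode above 0.01 m).
It fails at once if the ink pot or the ink jar is shifted more than 15 mm (distance of any of ink_pot, ink_jar from where it was at the start of the episode above 0.015 m).
It fails at once if the brayer, the ink knife or the gouge is shifted more than 20 mm (distance of any of brayer, ink_knife, gouge from where it was at the start of the episode above 0.02 m).
It also fails if it takes over 70 s, if anything falls off the work surface, if the arm or the gripper's body presses on something with over 40 N, if the wrist force passes 120 N, or if a joint passes its speed limit or range.

## Robot

A 6-joint arm with a two-finger parallel gripper is mounted at the origin on the work surface. World frame = base frame: x ahead of the robot, y to its left, z up, the work surface at z = 0. Lengths are in m, angles in degrees, forces in N, time in s.
With the tool pointing down it reaches from about 0.325 to 0.775 m from the base axis. Payload 5.5 kg.
Tool frame: the origin (TCP) lies at the centre of the arm's flange, where the gripper is bolted on; the fingertips stand 182 mm ahead of it and the grasp point (between the pads) lies 163 mm ahead of it; z points along the fingers, y is the line along which they close (so a half turn about z gives the same grasp; the last joint's range is limited). The gripper opens to 88 mm and grips with 3 to 60 N. Pads are 20 mm wide; open, the fingers measure 115 mm over their backs; the gripper's body (75 mm by 178 mm) begins 61 mm behind the grasp point.
Start: joints at [-80.025, 5.22, 70.514, -0, 104.267, -3.249], TCP at [0.137, -0.584, 0.405] pointing down, gripper open.
Joint ranges: [-164.24, 164.24], [-49.07, 125.15], [9.68, 141.18], [-86.29, 266.29], [3.28, 154.24], [-151.56, 151.56]. Speed limits (degrees/s): [147.25, 147.25, 172.46, 180, 180, 180].

## Interface

Orientations are given as [roll, pitch, yaw] about the fixed x, y, z axes, in that order (R = Rz(yaw) Ry(pitch) Rx(roll)).
In Python, from station import r gives the robot as it stands. The module is installed in compiled form; this text tells all that it offers. Calls block until the motion is done:
- r.reach(position, orientation): joint-space move of the TCP to a pose.
- r.servo_line(position, rotation=None, speed=0.15): straight line of the TCP; rotation=None keeps the orientation; speed is the mean speed in m/s.
- r.move_joints(angles): joint-space move.
- r.let_go() and r.grab(squeeze=None): open the fingers fully, or close them until they stop; squeeze is the grip in N (None keeps the last).
- r.wait(seconds).
- r.inverse_kinematics(position, orientation): joint angles nearest the present ones, or None.
- r.sense(): the state.
- r.snapshot(name): name is "scene" or "side" or "wrist"; returns a dict with "frame" (400x640x3 uint8, red, green, blue), "fx", "fy", "cx", "cy" (pixels), "R" (3x3) and "t" (3): a world point X has camera coordinates R X + t. Camera axes: x right, y down, z forward; pixel columns grow to the right and rows downward; lengths in m; the calibration is good to about 2 mm. A picture is of the moment at which its call begins. There is no depth.
A pose or a line that the arm cannot do raises r.IKError and nothing moves.
- r.hand_in(): hands the job in; it is judged then, once.
The state is a dict: "clock": time; "joints": joint angles; "joint_vel": joint speeds; "joint_torque": joint torques, N m; "tcp_pos": TCP position; "orientation": TCP orientation; "contact_force": force on the tool from outside, world axes, zero at the start; "torque": the same for the moment, N m; "opening": finger opening in m; "gripper_force": force on a finger pad.
Only numpy, scipy, OpenCV 4.12 (cv2) and the standard library are available. Lean on these libraries where they do the work, as an engineer would, in place of code of your own. Each camera call takes 0.05 s, during which the arm holds its last target. There are 200 camera calls.

## Working session

There is one attempt and no reset: what is moved stays moved. The work goes in short steps, each a Python script; the robot and the scene stay as the last script left them, time stands still between calls to the robot, and variables do not carry over. Pictures are saved under pics/ and viewed, at most 10 in all, crops included, and the job is handed in when it is done.

```bash
mkdir -p pics; python3 - <<'E'
from station import r
import cv2,numpy as np
for n in("scene","side"):
    s=r.snapshot(n);cv2.imwrite(f"pics/{n}0.png",s["frame"][:,:,::-1]);print(n,s["fx"],s["cx"],s["cy"],np.round(s["R"],4).tolist(),np.round(s["t"],4).tolist())
print(r.sense())
E
```

```text
scene 481.70111002616153 322.6522320049045 197.92069484935584 [[0.8172, 0.5762, 0.0151], [0.4931, -0.6853, -0.5359], [-0.2985, 0.4454, -0.8441]] [-0.3849, -0.299, 1.6531]
side 481.34451851905055 327.74662675439873 208.18107059848893 [[-0.738, -0.6745, -0.0187], [-0.4665, 0.5301, -0.7081], [0.4876, -0.5139, -0.7059]] [0.36, 0.3443, 1.5814]
{'clock': 0.1, 'joints': array([-8.00233716e+01,  5.25820621e+00,  7.05750517e+01, -1.34879697e-04,
        1.04265347e+02, -3.24891365e+00]), 'joint_vel': array([-0.02964563, -0.05420861, -0.10867919, -0.06679339,  0.00283659,
       -0.03226728]), 'joint_torque': array([ 3.43226602e-03, -4.47858453e+01, -4.07568455e+01,  7.01586180e-02,
        2.84566137e-02, -1.12793302e-04]), 'tcp_pos': array([ 0.13727555, -0.58413963,  0.40362511]), 'orientation': array([-1.79901546e+02, -5.45776832e-03,  1.32255042e+01]), 'contact_force': array([-0.03450447,  0.05915892, -0.55054993]), 'torque': array([-0.0497467 , -0.00521091, -0.02445335]), 'gripper_force': 0.0, 'opening': 0.08803626947026777}
```

View pics/scene0.png

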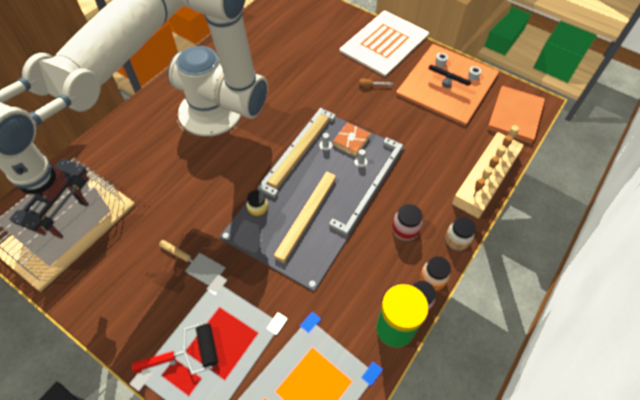

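View pics/side0.png

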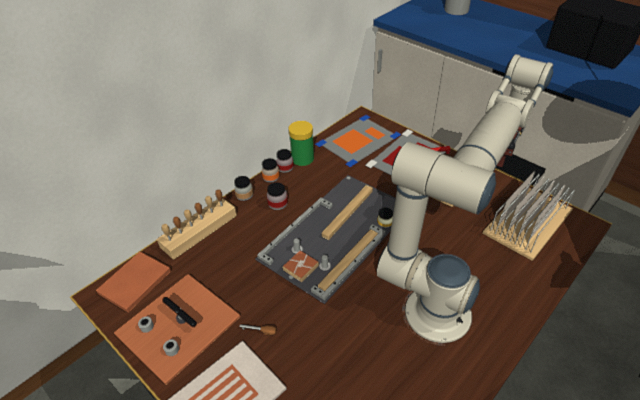

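The scene view shows the loose bearer from (332,175) to (281,258), the far pillar top at about (361,153), the near pillar at (326,138), and the far rail from (400,143) to (335,228). I'll make rough estimates, then look from the wrist.

```bash
cat > h.py <<'E'
from station import r
import cv2,numpy as np
def ray(s,uv,z):
    R=np.array(s["R"]);t=np.array(s["t"]);c=-R.T@t
    d=R.T@np.array([(uv[0]-s["cx"])/s["fx"],(uv[1]-s["cy"])/s["fy"],1.])
    return c+d*(z-c[2])/d[2]
def save(s,n): cv2.imwrite(f"pics/{n}.png",s["frame"][:,:,::-1])
E
python3 - <<'E'
from h import *
s=r.snapshot("scene")
for n,uv,z in [("bl",(332,175),.031),("br",(281,258),.031),("fp",(361,153),.058),("np",(326,138),.058),("railL",(400,143),.026),("railR",(335,228),.026),("pot",(257,197),.06)]: print(n,ray(s,uv,z).round(3))
w=r.snapshot("wrist");R=np.array(w["R"]);c=-R.T@np.array(w["t"]);q=r.sense()
print("wristcam rel",c-q["tcp_pos"],R.round(3).tolist(),w["fx"])
s=r.sense()
for p in [(.52,-.05,.5),(.45,-.05,.5),(.5,-.05,.45),(.45,-.12,.45)]:
  for y in (13,60,90,-30): print(p,y,r.inverse_kinematics(list(p),[180,0,y]))
E
```

```text
bl [0.503 0.004 0.031]
br [ 0.547 -0.308  0.031]
fp [0.538 0.109 0.058]
np [0.416 0.094 0.058]
railL [0.607 0.239 0.026]
railR [ 0.614 -0.141  0.026]
pot [ 0.381 -0.205  0.06 ]
wristcam rel [ 0.06505788  0.01491551 -0.02044569] [[0.23, -0.973, -0.001], [-0.943, -0.223, 0.246], [-0.24, -0.055, -0.969]] 327.86426411491664
(0.52, -0.05, 0.5) 13 [-9.22402582e+00 -4.36234557e+00  7.03640574e+01 -2.54444375e-14
  1.13998288e+02  6.77759742e+01]
(0.52, -0.05, 0.5) 60 [-9.22402582e+00 -4.36234557e+00  7.03640574e+01 -2.54444375e-14
  1.13998288e+02  2.07759742e+01]
(0.52, -0.05, 0.5) 90 [ -9.22402582  -4.36234557  70.36405744   0.         113.99828812
  -9.22402582]
(0.52, -0.05, 0.5) -30 [-9.22402582e+00 -4.36234557e+00  7.03640574e+01 -2.54444375e-14
  1.13998288e+02  1.10775974e+02]
(0.45, -0.05, 0.5) 13 [-1.06467828e+01 -1.47989327e+01  7.96215897e+01 -2.54444375e-14
  1.15177343e+02  6.63532172e+01]
(0.45, -0.05, 0.5) 60 [-1.06467828e+01 -1.47989327e+01  7.96215897e+01 -2.54444375e-14
  1.15177343e+02  1.93532172e+01]
(0.45, -0.05, 0.5) 90 [-10.64678278 -14.79893273  79.62158973   0.   
[... 393 characters left out ...]
+01]
(0.5, -0.05, 0.45) 90 [ -9.59033471  -8.95095194  79.75918711   0.         109.19176483
  -9.59033471]
(0.5, -0.05, 0.45) -30 [-9.59033471e+00 -8.95095194e+00  7.97591871e+01 -2.54444375e-14
  1.09191765e+02  1.10409665e+02]
(0.45, -0.12, 0.45) 13 [-1.91179866e+01 -1.45431545e+01  8.45923872e+01 -2.54444375e-14
  1.09950767e+02  5.78820134e+01]
(0.45, -0.12, 0.45) 60 [-1.91179866e+01 -1.45431545e+01  8.45923872e+01 -2.54444375e-14
  1.09950767e+02  1.08820134e+01]
(0.45, -0.12, 0.45) 90 [-19.11798665 -14.54315446  84.59238724   0.         109.95076722
 -19.11798665]
(0.45, -0.12, 0.45) -30 [-1.91179866e+01 -1.45431545e+01  8.45923872e+01 -2.54444375e-14
  1.09950767e+02  1.00882013e+02]
```

```bash
python3 - <<'E'
from h import *
r.reach([.44,-.03,.5],[180,0,0])
w=r.snapshot("wrist");save(w,"w1");np.savez("w1.npz",**w)
r.grab(20)
print(r.sense()["tcp_pos"],r.sense()["opening"],r.sense()["clock"])
E
```

```text
[ 0.44000321 -0.03000713  0.50000971] 8.300703761614497e-05 3.8667
```

View pics/w1.png

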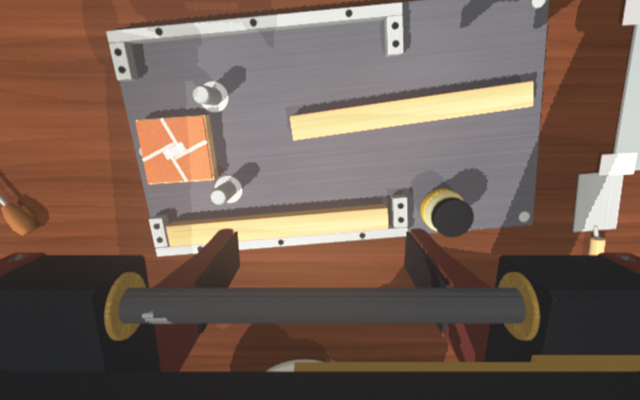

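The wrist view shows the stop corners near (133,79) and (387,54), the pillar tops at (202,94) and (219,198), and the bearer from (293,128) to (533,93). Now I'll fit these precisely.

```bash
cat >> h.py <<'E'
def bearer(s,xlo=.42,xhi=.64):
    """top-face corners of wooden bars seen, world, via colour mask + minAreaRect on plane z=.031"""
    hsv=cv2.cvtColor(s["frame"],cv2.COLOR_RGB2HSV)
    m=cv2.inRange(hsv,(14,60,175),(32,200,255))
    out=[]
    for c in cv2.findContours(m,cv2.RETR_EXTERNAL,cv2.CHAIN_APPROX_NONE)[0]:
        if cv2.contourArea(c)<900: continue
        p=np.array([ray(s,q,.031)[:2] for q in c[:,0]])
        (cx,cy),wh,a=cv2.minAreaRect((p*1000).astype(np.float32))
        out.append((np.round([cx,cy],1),np.round(wh,1),round(a,2)))
    return out
E
python3 - <<'E'
from h import *
w=dict(np.load("w1.npz"))
for b in bearer(w): print(b)
for n,uv,z in [("sl",(133,79),.026),("sr",(387,54),.026),("fp",(202,94),.058),("np",(219,198),.058),("nsr",(391,199),.026)]: print(n,ray(w,uv,z).round(4))
z=cv2.resize(w["frame"][0:110,95:415],None,fx=2.5,fy=2.5,interpolation=cv2.INTER_CUBIC);cv2.imwrite("pics/w1z.png",z[:,:,::-1])
E
```

```text
(array([355. ,  33.4]), array([ 32.7, 320.1]), 5.14)
(array([ 516.1, -148.2]), array([ 32.7, 320.4]), 7.94)
sl [0.5564 0.2144 0.026 ]
sr [ 0.5866 -0.115   0.026 ]
fp [0.5356 0.1152 0.058 ]
np [0.4047 0.1045 0.058 ]
nsr [ 0.3954 -0.1301  0.026 ]
```

View pics/w1z.png

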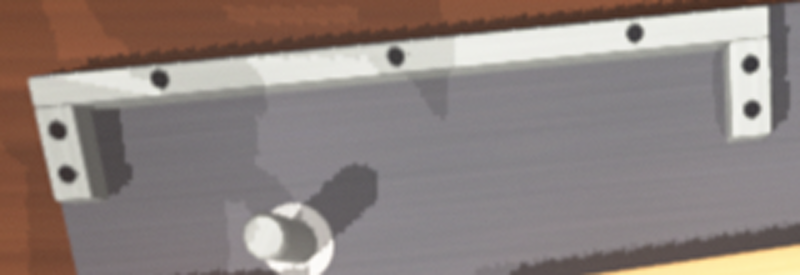

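```bash
python3 - <<'E'
from h import *
w=dict(np.load("w1.npz"))
P=[((132.2,78.8),.026,(-.045,.167)),((388,55.2),.026,(-.045,-.167)),((201,94.8),.058,(-.075,.07)),((219,198),.058,(-.205,.07))]
A=np.array([ray(w,u,z)[:2] for u,z,_ in P]);B=np.array([b for *_,b in P])
a,b=A-A.mean(0),B-B.mean(0)
U,S,Vt=np.linalg.svd(b.T@a);R=(U@Vt).T
if np.linalg.det(R)<0: print("refl")
t=A.mean(0)-R@B.mean(0)
print("yaw",np.degrees(np.arctan2(R[1,0],R[0,0])),"t",t,"res mm",((A-(B@R.T+t))*1000).round(1).tolist())
np.savez("bed.npz",R=R,t=t)
inv=lambda p:((np.array(p)-t)@R*1000).round(1)
print("rail",[inv(ray(w,u,.026)[:2]) for u in [(139,42),(375,17.2)]])
print("set",inv([.355,.0334]),"bearer",inv([.5161,-.1482]))
E
```

```text
yaw 5.032306729777126 t [0.61551918 0.05325993] res mm [[0.6, -0.2], [-0.2, 0.7], [0.0, 0.1], [-0.5, -0.5]]
rail [array([ -1.9, 148. ]), array([   0.3, -151.7])]
set [-261.3    3.1] bearer [-116.7 -192. ]
```

```bash
cat >> h.py <<'E'
_b=np.load("bed.npz");BR,BT=_b["R"],_b["t"];BY=5.03
# bearer pose in bed: (x,y,phi) metres/deg, phi>0: left end further in
def tool(pose,off,turn=0,z=.195):
    x,y,f=pose;a=np.radians(f)
    n=np.array([np.cos(a),-np.sin(a)]);u=np.array([np.sin(a),np.cos(a)])
    p=BR@(np.array([x,y])+off[0]*n+off[1]*u)+BT
    return [p[0],p[1],z],[180,0,BY-f+turn]
def line(pose,off,turn=0,z=.195,v=.08): r.servo_line(*tool(pose,off,turn,z),speed=v)
def look(name=None,pos=(.44,-.03,.5)):
    r.reach(list(pos),[180,0,0]);s=r.snapshot("wrist")
    if name: save(s,name)
    for c,wh,a in bearer(s):
        if wh[0]>wh[1]: wh=wh[::-1];a-=90
        a=(a+90)%180-90
        print("bar bed mm",((c/1000-BT)@BR*1000).round(1),"phi",round(BY-a,2),wh)
    print("clock",r.sense()["clock"])
E
python3 - <<'E'
from h import *
r.let_go()
a=np.array([-.1167,-.192,-2.9]);b=np.array([-.0777,-.188,9.])
r.reach(*tool(a,(-.045,.045),z=.26));line(a,(-.045,.045),v=.12)
line(a,(-.028,.045),v=.05)
for k in (.33,.66,1): line(a+(b-a)*k,(-.026,.045),v=.05)
print(r.sense()["contact_force"])
line(b,(-.05,.045));line(b,(-.05,.045),z=.28,v=.15)
look("s1")
E
```

```text
[-0.93662774  0.97675389 -0.29748797]
bar bed mm [-261.2    3.3] phi 0.01 [ 32.2 319.8]
bar bed mm [ -77.5 -188.3] phi 9.1 [ 34.1 320.5]
clock 11.0583
```

```bash
python3 - <<'E'
from h import *
a=np.array([-.0775,-.1883,9.1]);c=np.radians(9.1)
at=lambda s:a+np.array([s*np.sin(c),s*np.cos(c),0])
r.grab(20)
r.reach(*tool(a,(0,-.195),90,.26));line(a,(0,-.195),90,v=.12)
line(a,(0,-.171),90,v=.05);line(at(.09),(0,-.170),90,v=.06)
print(r.sense()["contact_force"])
line(at(.09),(0,-.19),90,v=.06);line(at(.09),(0,-.19),90,.27,v=.15)
look("s2")
E
```

```text
[ 0.34824578  0.27704025 -0.30624816]
bar bed mm [-261.1    3.2] phi 0.01 [ 32.2 319.8]
bar bed mm [-63.4 -98.5] phi 9.03 [ 34.2 319.7]
clock 19.8833
```

```bash
python3 - <<'E'
from h import *
a=np.array([-.0634,-.0985,9.03]);c=np.radians(9.03)
at=lambda s:a+np.array([s*np.sin(c),s*np.cos(c),0])
r.reach(*tool(a,(0,-.19),90,.26));line(a,(0,-.19),90,v=.12)
line(a,(0,-.171),90,v=.05);line(at(.0995),(0,-.170),90,v=.06)
print(r.sense()["contact_force"])
line(at(.0995),(0,-.19),90,v=.06);line(at(.0995),(0,-.19),90,.27,v=.15)
r.let_go();look("s3")
E
```

```text
[0.11432363 0.16571736 0.59817729]
bar bed mm [-261.2    3.2] phi -0.18 [ 33. 320.]
bar bed mm [-47.9   0.1] phi 8.97 [ 34.2 319.6]
clock 28.5667
```

View pics/s3.png

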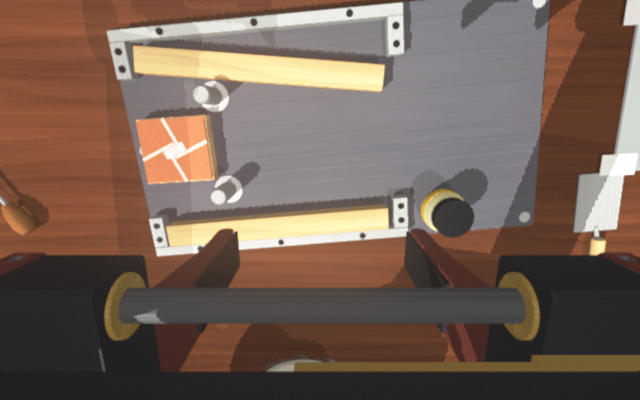

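The bearer is angled in behind the pillar, from (133,60) to (384,78). Next I swing the right end in and seat the bearer squarely.

```bash
python3 - <<'E'
from h import *
a=np.array([-.0479,.0001,8.97]);b=np.array([-.0185,.0,.3])
r.reach(*tool(a,(-.05,-.045),z=.26));line(a,(-.05,-.045),v=.12)
line(a,(-.028,-.045),v=.05)
for k in (.33,.66,1): line(a+(b-a)*k,(-.026,-.045),v=.05)
print(r.sense()["contact_force"])
line(b,(-.034,-.045));line(b,(-.034,-.022));
f0=r.sense()["contact_force"]
for x in np.arange(-.0200,-.012,.0007):
    line([x,0,0],(-.026,-.022),v=.02); f=(r.sense()["contact_force"]-f0)
    if f[0]<-10: break
print(x,f)
line(b,(-.045,-.022));line(b,(-.045,-.022),z=.28,v=.15)
look("s4")
E
```

```text
[-0.31006157 -0.20686059 -0.29609776]
-0.013700000000000007 [-11.29095938   0.62493938   7.00747335]
bar bed mm [-261.2    3. ] phi -0.17 [ 32.9 320.3]
bar bed mm [-17.1   0. ] phi 0.02 [ 36.2 319.5]
clock 37.7
```

View pics/s4.png

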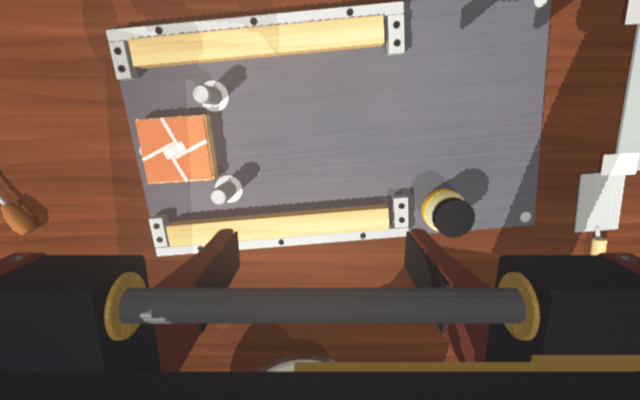

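The bearer lies between the stops, from (130,52) to (385,30), with no gap to the rail. It is square to the rail (phi 0.02°), and the pushing force rose at contact. Nothing else has moved.

```bash
python3 -c "
from station import r
print(r.hand_in())"
```

```text
the job is handed in; nothing more can be done
None
```

The bearer is set in the far bay, centred between the end stops and snug against the back rail by the last wrist view; it was only pushed, nothing else visibly moved, and the job was handed in at about 38 s of the 70 s allowed (no verdict was returned).

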